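Shut the egg poacher and start its timer

ROBOT

A 6-joint arm with a two-finger parallel gripper is mounted at the origin on the work surface. World frame = base frame: x ahead of the robot, y to its left, z up, the work surface at z = 0. Lengths are in m, angles in rad, forces in N, time in s.
With the tool pointing down it reaches from about 0.375 to 0.9 m from the base axis. Payload 3.1 kg.
Tool frame: the origin (TCP) lies where the fingers leave the gripper's body, on its centre line; the fingertips stand manip.tip_reach ahead of it and the grasp point (between the pads) lies 54 mm ahead of it (manip.tip_reach is the distance from the TCP to the fingertips, in m); z points along the fingers, y is the direction in which the jaws open and shut (so a half turn about z gives the same grasp; the last joint's range is limited). The gripper opens to 85 mm and grips with 20 to 120 N. Pads are 22 mm wide; open, the fingers measure 114 mm over their backs; the gripper's body (76 mm by 85 mm) begins 54 mm behind the grasp point. The pads swing forward as they close: fully open they stand 13 mm farther back than shut.
Start: joints at [-1.304, 0.527, 1.433, -0, 1.181, -0.178], TCP at [0.27, -0.564, 0.304] pointing down, gripper open.
Joint ranges: [-3.08, 3.08], [-0.75, 2.2], [0.22, 2.44], [-1.43, 4.57], [0, 2.65], [-2.85, 2.85]. Speed limits (rad/s): [2.79, 2.79, 3.14, 3.14, 3.14, 3.14].

INTERFACE

Orientations are given as a unit quaternion [x, y, z, w].
In Python, from station import manip, cams, order gives the robot as it stands. The module is installed in compiled form; this text tells all that it offers.
- The arm moves only by the tool drive_tool, never from a script. Its arguments are lists of equal length, an entry for each row: "linear": the shift along the tool's x, y, z in mm, a list of three; "rot": the turn, a rotation vector about the tool's x, y, z in degrees, a list of three; "hand": the finger opening in mm, from 0 to 85.4. A call has 1 to 20 rows; each row shifts and turns the pose as measured when the row begins, along the tool's axes as they then stand; what a row does not reach is not made up. A row lasts 1/12 s, in which the tool goes at most 41.7 mm and 7.16 degrees, less where a joint would pass 70% of its speed; a pose out of reach is approached as far as the arm can. A call with a gripper value outside its range is refused whole. The fingers move at their own pace and stop on an object; "force" is the grip in N (left out, the last holds). Time passes only in rows, so rows that do not move let the fingers close. It gives the time, the measured TCP pose, the force and the opening at its end, in the units of the state.
- manip.sense(): the state, without advancing time (a new reading comes with each control period).
- cams.snapshot(name): name is "side" or "top" or "wrist"; returns the picture (400x640x3 uint8, red, green, blue); there is no depth.
- cams.camera_model(name): a dict with "vfov" (degrees; the focal length in pixels is half the picture's height over the tangent of half this angle, whatever the lens; pixels are square), "cx", "cy" (the principal point, pixels), "rvec" (rotation vector, rad) and "tvec" (3), from world to camera coordinates, as OpenCV has them. Camera axes: x right, y down, z forward; pixel columns grow to the right and rows downward; lengths in m; the calibration is good to about 2 mm. A picture is of the moment at which its call begins: read the wrist's pose just before it. camera_model takes no time and is no camera call; for the wrist camera it gives the pose at the moment of the call.
- order.sign_off(): hands the job in, once; it reports no verdict.
Trained networks look in the newest picture that a camera, given by its name, has taken for a name from the list of things; names that differ only in an ending like _2 or _b are one class to them, and where a whole thing is asked for, a point or a joint stands for the part that bears it (a point fixed in the world has none). Each returns a list of dicts, best first, with "score" (0 to 1); they miss things now and then, are a little off and sometimes report something else, mostly with a low value. They report only what shows in the picture. A call takes as long as a camera call. They do not tell look-alikes from the thing itself.
- cams.regions_of(label, camera): "pixels" (400x640 bool, what is visible of it) and "rect" ([left, top, right, bottom] in pixels, round what is visible of it).
- cams.spot_point(label, camera): "at" ([column, row] in pixels: a listed point, or the origin of a listed thing).
The state is a dict: "t": time; "q": joint angles; "qd": joint speeds; "tau": joint torques, N m; "tcp_pos": TCP position; "tool_rot": TCP orientation; "force": force on the tool from outside, world axes, zero at the start; "ft_torque": the same for the moment, N m; "finger_gap": opening from 0.0 (shut) to 1.0 (fully open).
Only numpy, scipy, OpenCV 4.12 (cv2) and the standard library are available. Lean on these libraries where they do the work, as an engineer would, in place of code of your own. Each camera call takes 0.05 s, during which the arm holds its last target. There are 200 camera calls.

TASK

Get the egg under way: with the fingertips, gently press down the red spot on the steel egg poacher's flap until the flap is fully shut, then gently press the green timer's button well down and let it come up again. Do not pick up or shove the poacher or the timer, and do not touch the bowl, the salt cellar, the rack and its pegs, or the red and yellow timers. Finish with the hand clear of everything.

Things in the scene. Friction and masses are not known exactly. Their poses are not given: they have to be found in the camera images.
- poacher: Steel egg poacher: a round open cup 108 mm across and 42 mm high standing loose on the tray (0.5 kg), with a black stick handle towards its own -x (ends 125 mm from the origin) and a hinged flap on top. Origin: centre of the cup's underside; z up; the flap's hinge is on its +x side.
- flap (a joint): Angle of the poacher's flap, rad: 0 = shut, flat on the cup; grows as the flap rises. It starts ajar at 0.4 to 0.9. The hinge is stiff: the flap stays where it is left, and about 1 N at the red spot moves it; there is no spring or latch, only a hard stop at 0 (keep the push there under 30 N).
- flap_spot (a point): Centre of the upper face of the red round press spot (30 mm across, 3 mm proud) on the upper side of the flap, 90 mm from the hinge axis, on the flap's middle line. The flap is a steel disc 110 mm across and 4 mm thick whose free edge is 115 mm from the hinge axis. Its axes turn with the flap: z is the flap's outward normal, -x points to the free edge. When shut the spot's face is 51 mm above the poacher's underside, 61 mm above the sill.
- flap_hinge (a point): Middle of the hinge axis of the flap: 62 mm along +x and 46 mm up from the poacher's origin; the axis runs along the poacher's y. Its axes are the poacher's: the free end of the flap is towards -x and swings up. The spot's face lies 90 mm from the axis along the flap and 5 mm above its mid-plane.
- green_timer: The egg timer to start: loose grey plastic puck 60 mm across, 24 mm high, 0.16 kg, with one big round green button on top. Origin: centre of its underside, on the sill.
- green_button (a joint): How far the green button is pressed, m: 0 = up, 0.008 = hard stop (keep the push under 30 N). Spring: 1.6 N to start, 4.8 N at the bottom; it comes back up when let go. The timer starts once the button is more than 0.005 down.
- green_top (a point): Centre of the top face of the green button (36 mm across): 36 mm above the sill when up.
- red_timer: Same puck with a red button; leave alone. Origin: centre of its underside.
- yellow_timer: Same puck with a yellow button; leave alone. Origin: centre of its underside.
- tray: Shallow wooden tray with cork back, 300 (x) by 420 (y) mm, rim 21 mm high, inner floor 10 mm above the sill; fixed. Origin: centre of its underside.
- bowl: Blue ceramic bowl on the tray, 110 mm across, 50 mm high; leave alone. Origin: centre of its underside.
- salt: Glass salt cellar with steel screw top on the tray, 46 mm across, 58 mm high; leave alone. Origin: centre of its underside.
- rack: White plastic rack block on the tray, 50 by 100 by 35 mm, fixed to it, holding the two pegs upright; leave alone. Origin: centre of its underside.
- peg_a: Orange plastic peg, 16 mm thick, 75 mm long, upright in the rack, its top 92 mm above the sill; leave alone. Origin: centre of its foot.
- peg_b: Yellow plastic peg, same size, in the rack beside it; leave alone. Origin: centre of its foot.
Mind the look-alikes: they are no part of the job. What is shaped like the green_timer but purple is not meant.

How it is judged:
By the outcome, as a careful person would: the job done as asked, in the order asked, and still so for the second after the job is handed in, with the robot touching nothing.
It also fails if it takes over 45 s, if anything falls off the work surface, if the arm or the gripper's body presses on something with over 40 N, if the wrist force passes 120 N, or if a joint passes its speed limit or range.

## Working session

There is one attempt and no reset: what is moved stays moved. The work goes in short steps, Python scripts to look and compute and a tool call to move; the robot and the scene stay as the last step left them, time stands still between calls to the robot, and variables do not carry over. Pictures are saved under pics/ and viewed, about 8 in all and at most 12, crops included, and the job is handed in when it is done.

Besides the shell and the picture viewer there is one more tool, called after ">>>" as name(argument=value, ...) on one line, values as JSON. drive_tool: Moves the arm, as the interface text tells. Its arguments: {"type":"object","properties":{"linear":{"type":"array","items":{"type":"array","items":{"type":"number"}}},"rot":{"type":"array","items":{"type":"array","items":{"type":"number"}}},"hand":{"type":"array","items":{"type":"number"}},"force":{"type":"number"}},"required":["linear","rot","hand"]}

```bash
mkdir -p pics
cat > h.py <<'E'
import numpy as np, cv2
from scipy.spatial.transform import Rotation as R
from station import manip, cams, order
def cam(n):
    m=cams.camera_model(n); f=200/np.tan(np.radians(m['vfov'])/2)
    Rm=R.from_rotvec(m['rvec']).as_matrix(); return f,m['cx'],m['cy'],Rm,np.array(m['tvec'])
def ray(n,uv,c=None):
    f,cx,cy,Rm,t=c or cam(n); d=Rm.T@np.array([(uv[0]-cx)/f,(uv[1]-cy)/f,1]); return -Rm.T@t,d/np.linalg.norm(d)
def atz(n,uv,z,c=None):
    o,d=ray(n,uv,c); return o+d*(z-o[2])/d[2]
def proj(n,p,c=None):
    f,cx,cy,Rm,t=c or cam(n); q=Rm@np.array(p)+t; return f*q[:2]/q[2]+[cx,cy]
def tri(l):
    A=0;b=0
    for n,uv in l:
        o,d=ray(n,uv);P=np.eye(3)-np.outer(d,d);A=A+P;b=b+P@o
    return np.linalg.solve(A,b)
def snap(n,f=None):
    im=cams.snapshot(n)
    if f: cv2.imwrite('pics/'+f,im[:,:,::-1])
    return im
E
python3 - <<'E'
from h import *
s=manip.sense();print(s['tcp_pos'],s['tool_rot'],s['finger_gap'],manip.tip_reach,s['t'])
for n in ('top','side'):
    snap(n,n+'1.png')
    print(n,'campos',ray(n,(0,0))[0].round(3))
    for l in ('flap_spot','flap_hinge','poacher','green_top','green_timer','tray','rack','bowl','salt'):
        r=cams.spot_point(l,n);print(l,[(np.round(x['at']),round(x['score'],2)) for x in r[:5]])
E
```

```text
[ 0.26934931 -0.56334358  0.30292894] [ 9.75263963e-01  2.21040736e-01 -4.25525783e-05 -1.09236303e-03] 0.9988154460053502 0.0726 0.0
top campos [ 0.403 -0.011  1.014]
flap_spot [(array([312., 193.]), 0.94)]
flap_hinge []
poacher []
green_top [(array([432., 197.]), 0.83), (array([484., 197.]), 0.6)]
green_timer [(array([478., 202.]), 0.94), (array([425., 198.]), 0.89)]
tray [(array([255., 203.]), 0.71)]
rack [(array([266., 151.]), 0.62)]
bowl [(array([202., 184.]), 0.97)]
salt [(array([237., 245.]), 0.71)]
side campos [0.127 0.621 0.683]
flap_spot [(array([319., 186.]), 0.52)]
flap_hinge [(array([301., 202.]), 0.67), (array([398., 210.]), 0.49)]
poacher [(array([322., 229.]), 0.96)]
green_top [(array([386., 146.]), 0.55), (array([399., 212.]), 0.53), (array([303., 205.]), 0.52), (array([367., 166.]), 0.44)]
green_timer [(array([364., 179.]), 0.95), (array([253., 236.]), 0.69), (array([383., 158.]), 0.57)]
tray [(array([286., 264.]), 0.87), (array([259., 229.]), 0.29)]
rack [(array([254., 234.]), 0.7)]
bowl [(array([233., 284.]), 0.64)]
salt [(array([303., 287.]), 0.76)]
```

View pics/top1.png

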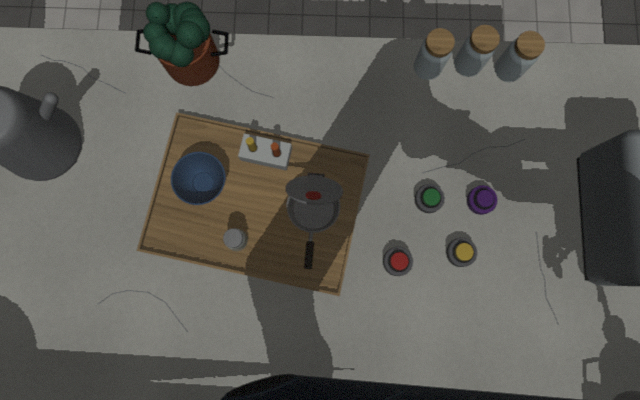

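View pics/side1.png

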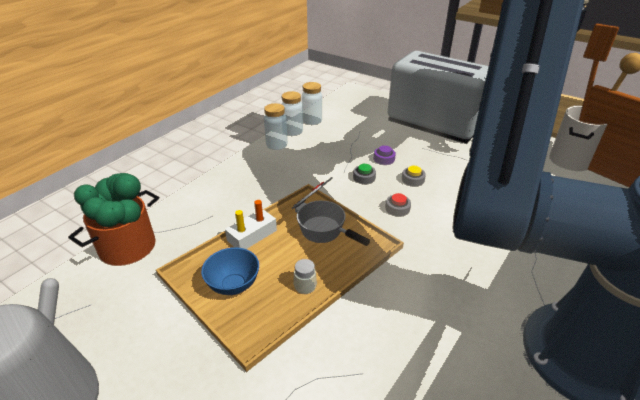

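Top view: green timer at (431,197), with a purple look-alike at (483,199), red at (399,261) and yellow at (463,252). The green one fits by colour. The poacher is at (313,207) with its handle towards the robot, and the flap is ajar with its red spot at (312,195). Next I'll measure these and take an enlarged crop.

Run:
```python
from h import *
def cen(im,lo,hi,box):
    h=cv2.cvtColor(im,cv2.COLOR_RGB2HSV);m=cv2.inRange(h,lo,hi);k=np.zeros_like(m);x0,y0,x1,y1=box;k[y0:y1,x0:x1]=m[y0:y1,x0:x1]
    y,x=np.nonzero(k);return np.array([x.mean(),y.mean()]),len(x)
t=snap('top');s=snap('side')
g=cen(t,(45,100,40),(80,255,255),(415,180,450,215));gs=cen(s,(45,100,40),(80,255,255),(350,155,380,185))
print(g,gs,atz('top',g[0],.036),atz('side',gs[0],.036),tri([('top',g[0]),('side',gs[0])]))
r=[cen(t,a,b,(295,180,335,212)) for a,b in(((0,120,40),(8,255,255)),((172,120,40),(180,255,255)))]
print('red',r)
for l in('flap_spot',):
    a=cams.spot_point(l,'top')[0]['at'];b=cams.spot_point(l,'side')[0]['at'];print(l,a,b,tri([('top',a),('side',b)]))
# cup + handle
for l,uv,z in (('handle end',(308,268),.04),('handle start',(311,240),.045),('cup',(313,207),.052),('salt',(234,237),.058),('pegO',(276,148),.092),('redt',(399,261),.036),('yel',(463,252),.036),('tray br',(338,293),.021),('tray tr',(367,155),.021)): print(l,atz('top',uv,z).round(3))
c=lambda im,x,y:cv2.resize(im[y:y+100,x:x+130],None,fx=4.5,fy=4.5,interpolation=cv2.INTER_CUBIC)[:,:,::-1]
a=cv2.resize(t[165:285,275:505],None,fx=3.4,fy=3.4,interpolation=cv2.INTER_CUBIC);b=cv2.resize(s[140:260,270:430],None,fx=1.6,fy=1.6)
b=cv2.resize(s[165:245,285:435],(800,190*2),interpolation=cv2.INTER_CUBIC)[:, :]
o=np.full((600,800,3),0,np.uint8);a=cv2.resize(a,(575,300));b=cv2.resize(s[165:245,285:435],(562,300),interpolation=cv2.INTER_CUBIC)
o[:300,:575]=a;o[300:,:562]=b
cv2.imwrite('pics/crop.png',o[:,:580,::-1])
```

```text
(array([431.1787234 , 196.48510638]), 235) (array([364.5045045 , 168.33333333]), 111) [ 0.58020611 -0.2363125   0.036     ] [ 0.57734725 -0.23000573  0.036     ] [ 0.58130665 -0.23761788  0.03023461]
red [(array([312.94623656, 195.09677419]), 93), (array([313.22222222, 195.11111111]), 9)]
flap_spot [312.8, 194.4] [317.4, 183.9] [0.56124828 0.00409    0.13338357]
handle end [0.43  0.011 0.04 ]
handle start [0.485 0.006 0.045]
cup [0.55  0.004 0.052]
salt [0.486 0.157 0.058]
pegO [0.658 0.079 0.092]
redt [ 0.448 -0.17   0.036]
yel [ 0.469 -0.299  0.036]
tray br [ 0.382 -0.05   0.021]
tray tr [ 0.668 -0.106  0.021]
```

View pics/crop.png

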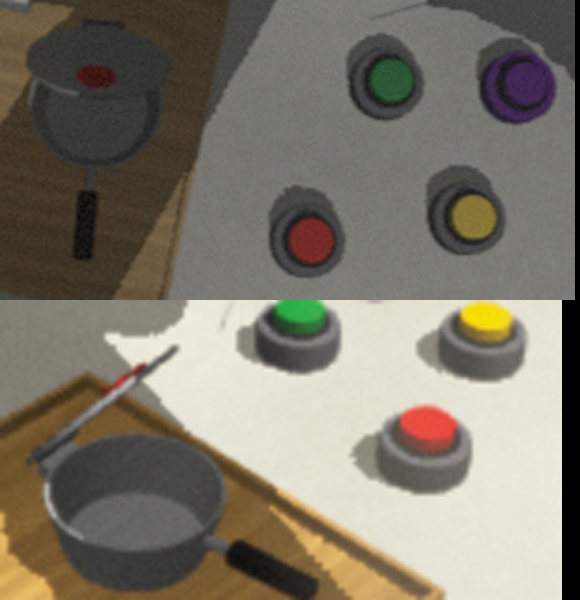

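The crop confirms the green-topped grey puck. The purple one beside it is the decoy. The flap is ajar at about 0.9 rad, with the spot near (0.561, 0.004, 0.133). I'm moving above the poacher now.

>>> drive_tool(linear=[[0,0,0],[0,0,0],[0,0,0],[0,0,0]], rot=[[0,0,6.4],[0,0,6.4],[0,0,6.4],[0,0,6.4]], hand=[0,0,0,0])

```text
t: 1.53
tcp_pos: [0.2695, -0.5639, 0.3039]
tool_rot: [1.0, -0.01, 0.0, 0.0]
force: [1.0, -0.9, -0.3]
finger_gap: 0.452
```

>>> drive_tool(linear=[[14.5,-28,0],[14.5,-28,0],[14.5,-28,0],[14.5,-28,0],[14.5,-28,0],[14.5,-28,0],[14.5,-28,0],[14.5,-28,0],[14.5,-28,0],[14.5,-28,0],[14.5,-28,0],[14.5,-28,0],[14.5,-28,0],[14.5,-28,0],[14.5,-28,0],[14.5,-28,0],[14.5,-28,0],[14.5,-28,0],[14.5,-28,0],[14.5,-28,0]], rot=[[0,0,0],[0,0,0],[0,0,0],[0,0,0],[0,0,0],[0,0,0],[0,0,0],[0,0,0],[0,0,0],[0,0,0],[0,0,0],[0,0,0],[0,0,0],[0,0,0],[0,0,0],[0,0,0],[0,0,0],[0,0,0],[0,0,0],[0,0,0]], hand=[0,0,0,0,0,0,0,0,0,0,0,0,0,0,0,0,0,0,0,0])

```text
t: 3.2
tcp_pos: [0.5866, 0.0041, 0.3027]
tool_rot: [1.0, -0.019, 0.004, 0.006]
force: [-0.4, -0.1, -0.4]
finger_gap: 0.0
```

Run:
```python
from h import *
s=manip.sense();print(s['tcp_pos'],R.from_quat(s['tool_rot']).as_matrix().round(3),s['finger_gap'],s['t'],s['force'].round(2) if hasattr(s['force'],'round') else s['force'])
c=cam('wrist');snap('wrist','w1.png');print(ray('wrist',(320,200),c))
for l in('flap_spot','flap_hinge','poacher','green_top'):print(l,[(np.round(x['at'],1),round(x['score'],2)) for x in cams.spot_point(l,'wrist')[:3]])
```

```text
[0.58663257 0.00413795 0.30266959] [[ 0.999 -0.038  0.007]
 [-0.038 -0.999 -0.012]
 [ 0.007  0.012 -1.   ]] 0.0004267867767359906 3.2 [-0.42 -0.15 -0.44]
(array([0.65985435, 0.00178615, 0.37500537]), array([-0.29337577,  0.00561179, -0.95598073]))
flap_spot [(array([321.3, 222.1]), 0.97), (array([530.6, 170.9]), 0.63)]
flap_hinge [(array([322.9, 148.2]), 0.74), (array([517.2, 166.7]), 0.25)]
poacher [(array([323.8, 196.8]), 0.79)]
green_top [(array([532. , 171.3]), 0.78), (array([631.5, 164.9]), 0.56)]
```

View pics/w1.png

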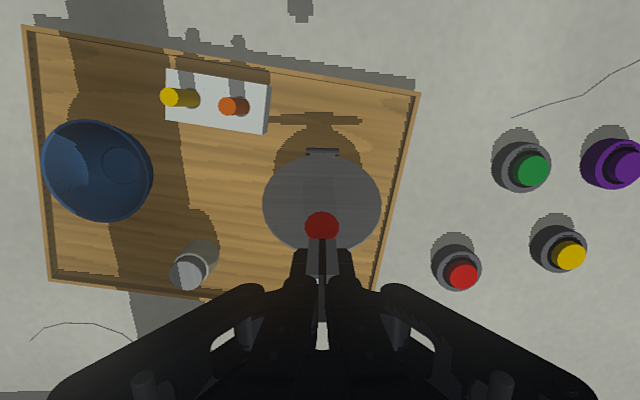

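Wrist view: the red spot is at (321,225), the hinge at (323,150), and the green button at (533,171). The closed fingertips line up with the spot.

Run:
```python
from h import *
from scipy.optimize import least_squares
H=atz('wrist',(322.5,150),.056);print('hinge',H)
im=cams.snapshot('wrist');hs=cv2.cvtColor(im,cv2.COLOR_RGB2HSV);m=(((hs[...,0]<8)|(hs[...,0]>172))&(hs[...,1]>150));m[:,:290]=0;m[:,360:]=0;m[:190]=0;m[250:]=0
y,x=np.nonzero(m);w=[(x.min()+x.max())/2,(y.min()+y.max())/2];print(w,m.sum(),y.min(),y.max())
t=(313,195.1)
for l in([('top',t),('wrist',w)],[('top',t),('side',(318,185)),('wrist',w)]):print(tri(l))
def spot(p):
    hx,hy,yaw,th=p;d=np.array([np.cos(yaw),np.sin(yaw)]);r=-.09*np.cos(th)+.005*np.sin(th)
    return np.array([hx+d[0]*r,hy+d[1]*r,.056+.09*np.sin(th)+.005*np.cos(th)])
cs={n:cam(n) for n in('top','side','wrist')}
def res(p):
    d=np.array([np.cos(p[2]),np.sin(p[2])]);o=np.array([p[0],p[1]])-d*.062
    s=spot(p);e=[proj('top',s,cs['top'])-t,proj('side',s,cs['side'])-(318,185),proj('wrist',s,cs['wrist'])-w,proj('wrist',[p[0],p[1],.058],cs['wrist'])-(322.5,150),
     proj('top',[*(o-d*.125),.045],cs['top'])-(308,268.5)]
    return np.concatenate(e)
r=least_squares(res,[.617,.003,0,.8],loss='soft_l1',f_scale=2);print(r.x,res(r.x).round(1),spot(r.x),'shut',spot([*r.x[:3],0]))
print('green',tri([('top',(431.2,196.5)),('wrist',(533.5,171.5))]),atz('wrist',(533.5,171.5),.036))
```

```text
hinge [ 0.61482002 -0.00288384  0.056     ]
[np.float64(319.5), np.float64(224.5)] 794 211 238
[0.56060885 0.00290102 0.12784048]
[0.56089395 0.00284185 0.1296351 ]
[ 0.61484037 -0.00253107 -0.07842693  0.87166568] [ 1.  -0.2  0.4  0.5  0.6 -0.2 -0.9  0.1 -0.7  0. ] [0.56091393 0.0017069  0.12810394] shut [0.52511702 0.00452012 0.061     ]
green [ 0.57935007 -0.2350351   0.04454549] [ 0.57792596 -0.24190107  0.036     ]
```

>>> drive_tool(linear=[[0,0,0],[0,0,0],[0,0,0],[0,0,0],[0,0,0],[15,0.5,18],[15,0.5,18],[15,0.5,18],[15,0.5,18],[0,0,0]], rot=[[0,-7,0],[0,-7,0],[0,-7,0],[0,-7,0],[0,0,0],[0,0,0],[0,0,0],[0,0,0],[0,0,0],[0,0,0]], hand=[0,0,0,0,0,0,0,0,0,0])

```text
t: 4.33
tcp_pos: [0.5992, -0.0169, 0.2113]
tool_rot: [0.971, -0.031, -0.238, -0.0]
force: [-0.2, 0.7, -0.3]
finger_gap: -0.002
```

```bash
cat > st.py <<'E'
from h import *
s=manip.sense();M=R.from_quat(s['tool_rot']).as_matrix();p=np.array(s['tcp_pos'])
print('tcp',p.round(4),'tip',(p+M[:,2]*manip.tip_reach).round(4),'t',s['t'],'F',np.round(s['force'],2));print(M.round(3))
E
python3 - <<'E'
from st import *
snap('wrist','w2.png')
E
```

```text
tcp [ 0.5992 -0.0169  0.2113] tip [ 0.5656 -0.0158  0.1469] t 4.3333 F [-0.16  0.66 -0.31]
[[ 0.885 -0.06  -0.463]
 [-0.06  -0.998  0.015]
 [-0.463  0.014 -0.886]]
```

View pics/w2.png

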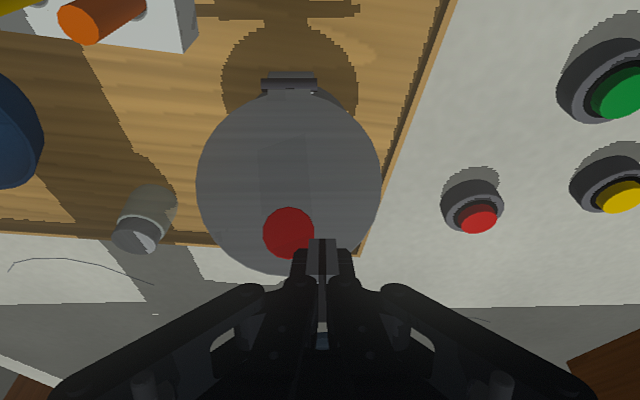

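The spot is at (289,232), left of the fingertips at (322,245), so the tool needs about 18 mm towards +y.

>>> drive_tool(linear=[[3,-9,4],[3,-9,4],[0,0,0]], rot=[[0,0,0],[0,0,0],[0,0,0]], hand=[0,0,0])

```text
t: 4.63
tcp_pos: [0.6021, 0.0003, 0.2068]
tool_rot: [0.972, -0.033, -0.235, -0.0]
force: [0.2, 1.0, -0.4]
finger_gap: -0.0
```

```bash
cat > arc.py <<'E'
from st import *
# yaw of poacher and hinge
yaw=-.078;H=np.array([.6148,-.0025,.056])
def target(th,off):
    d=np.array([np.cos(yaw),np.sin(yaw),0]);z=np.array([0,0,1.])
    n=d*np.sin(th)+z*np.cos(th);sp=H+.09*(-d*np.cos(th)+z*np.sin(th))+(.005+off)*n
    a=.56*th; Z=-d*np.sin(a)-z*np.cos(a); X=d*np.cos(a)-z*np.sin(a); Y=np.cross(Z,X)
    return sp-Z*manip.tip_reach,np.stack([X,Y,Z],1)
def plan(ths,offs):
    P,Q=p,M
    for th,o in zip(ths,offs):
        P2,Q2=target(th,o);print('%.2f'%th,(Q.T@(P2-P)*1e3).round(1),np.degrees(R.from_matrix(Q.T@Q2).as_rotvec()).round(1));P,Q=P2,Q2
E
python3 - <<'E'
from arc import *
plan([.87,.8,.75,.7,.65,.6,.55,.5,.45],[.006,.005]+[.003]*7)
E
```

```text
tcp [6.021e-01 3.000e-04 2.068e-01] tip [0.569  0.0015 0.1422] t 4.6333 F [ 0.16  1.01 -0.43]
[[ 0.888 -0.064 -0.456]
 [-0.064 -0.998  0.016]
 [-0.456  0.015 -0.89 ]]
0.87 [ 2.4  1.6 10.9] [ 1.1 -0.8  0.3]
0.80 [-6.  -0.   6.7] [0.  2.2 0. ]
0.75 [-4.5 -0.   6. ] [ 0.   1.6 -0. ]
0.70 [-3.8  0.   4.2] [-0.   1.6  0. ]
0.65 [-3.7 -0.   4.2] [0.  1.6 0. ]
0.60 [-3.6  0.   4.3] [-0.   1.6 -0. ]
0.55 [-3.5 -0.   4.3] [-0.   1.6 -0. ]
0.50 [-3.4  0.   4.3] [ 0.   1.6 -0. ]
0.45 [-3.3 -0.   4.4] [0.  1.6 0. ]
```

>>> drive_tool(linear=[[1.2,0.5,5.5],[1.2,0.5,5.5],[-6,0,6.7],[-4.5,0,6],[-3.8,0,4.2],[-3.7,0,4.2],[-3.6,0,4.3],[-3.5,0,4.3],[-3.4,0,4.3]], rot=[[0.5,-0.4,0],[0.5,-0.4,0],[0,2.2,0],[0,1.6,0],[0,1.6,0],[0,1.6,0],[0,1.6,0],[0,1.6,0],[0,1.6,0]], hand=[0,0,0,0,0,0,0,0,0])

```text
t: 5.38
tcp_pos: [0.562, 0.003, 0.1784]
tool_rot: [0.991, -0.035, -0.129, -0.006]
force: [1.3, -0.5, 0.7]
finger_gap: 0.007
```

Run:
```python
from arc import *
plan([.5,.45,.4,.35,.3,.25,.2,.15,.1,.07],[.003]*10)
```

```text
tcp [0.562  0.003  0.1784] tip [0.5434 0.0045 0.1082] t 5.3833 F [ 1.32 -0.54  0.66]
[[ 0.964 -0.071 -0.256]
 [-0.068 -0.997  0.02 ]
 [-0.257 -0.002 -0.967]]
0.50 [-1.3  1.4  2.9] [-0.  -1.2  0.4]
0.45 [-3.3 -0.   4.4] [0.  1.6 0. ]
0.40 [-3.2  0.   4.4] [-0.   1.6 -0. ]
0.35 [-3.1 -0.   4.4] [0.  1.6 0. ]
0.30 [-3.   0.   4.4] [-0.   1.6 -0. ]
0.25 [-2.9  0.   4.5] [0.  1.6 0. ]
0.20 [-2.8  0.   4.5] [ 0.   1.6 -0. ]
0.15 [-2.7 -0.   4.5] [0.  1.6 0. ]
0.10 [-2.6 -0.   4.5] [-0.   1.6 -0. ]
0.07 [-1.5 -0.   2.7] [-0.  1.  0.]
```

Contact force is gentle, at 1.6 N. Continuing along the arc.

>>> drive_tool(linear=[[-1.3,1,2.9],[-3.3,0,4.4],[-3.2,0,4.4],[-3.1,0,4.4],[-3,0,4.4],[-2.9,0,4.5],[-2.8,0,4.5],[-2.7,0,4.5]], rot=[[0,0,0],[0,1,0],[0,1.6,0],[0,1.6,0],[0,1.6,0],[0,1.6,0],[0,1.6,0],[0,1.6,0]], hand=[0,0,0,0,0,0,0,0])

```text
t: 6.05
tcp_pos: [0.5348, 0.0031, 0.1502]
tool_rot: [0.999, -0.036, -0.032, -0.003]
force: [-0.8, 0.2, 1.1]
finger_gap: 0.003
```

Run:
```python
from arc import *
plan([.2,.15,.1,.05,0,0],[.002,.002,.001,.001,0.001,0])
snap('wrist','w3.png')
```

```text
tcp [0.5348 0.0031 0.1502] tip [0.5302 0.0036 0.0778] t 6.05 F [-0.82  0.16  1.11]
[[ 0.995 -0.072 -0.064]
 [-0.072 -0.997  0.008]
 [-0.064 -0.003 -0.998]]
0.20 [ 1.3 -0.7 -2.7] [-0.1 -2.7  0.4]
0.15 [-2.7 -0.   4.5] [0.  1.6 0. ]
0.10 [-2.6  0.   5.5] [-0.   1.6 -0. ]
0.05 [-2.4 -0.   4.5] [-0.   1.6  0. ]
0.00 [-2.3  0.   4.5] [ 0.   1.6 -0. ]
0.00 [0. 0. 1.] [0. 0. 0.]
```

View pics/w3.png

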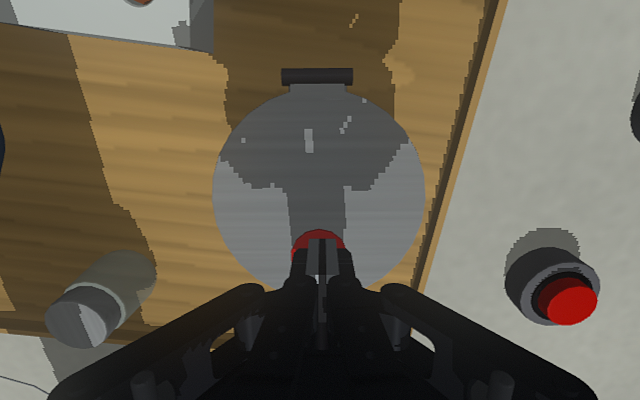

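The fingertips are on the spot at (318,245) and the poacher hasn't moved. About 17 mm is left, and I'll slow down towards the stop.

>>> drive_tool(linear=[[-1,0,3.5],[-1.5,0,4],[-1.5,0,4],[-1,0,3],[0,0,1.5],[0,0,1]], rot=[[0,1,0],[0,1,0],[0,1,0],[0,0.5,0],[0,0,0],[0,0,0]], hand=[0,0,0,0,0,0])

```text
t: 6.6
tcp_pos: [0.5288, 0.003, 0.1333]
tool_rot: [0.999, -0.036, -0.003, -0.002]
force: [-2.4, 1.5, 14.5]
finger_gap: -0.001
```

```bash
python3 st.py
```

```text
tcp [0.5288 0.003  0.1333] tip [0.5283 0.0034 0.0607] t 6.6 F [-2.38  1.5  14.55]
[[ 0.997 -0.073 -0.006]
 [-0.073 -0.997  0.004]
 [-0.006 -0.004 -1.   ]]
```

14.5 N with the tips at z = 0.0607, against 0.061 expected, means the flap is on its stop. I'm lifting off and going above the green timer.

>>> drive_tool(linear=[[0,0,-4],[0,0,-15],[0,0,-25],[0,0,-25],[0,0,0],[8.4,29.6,0],[8.4,29.6,0],[8.4,29.6,0],[8.4,29.6,0],[8.4,29.6,0],[8.4,29.6,0],[8.4,29.6,0],[8.4,29.6,0],[0,0,0],[0,0,0]], rot=[[0,0,0],[0,0,0],[0,0,0],[0,0,0],[0,0,0],[0,0,0],[0,0,0],[0,0,0],[0,0,0],[0,0,0],[0,0,0],[0,0,0],[0,0,0],[0,0,0],[0,0,0]], hand=[0,0,0,0,0,0,0,0,0,0,0,0,0,0,0])

```text
t: 7.85
tcp_pos: [0.586, -0.2505, 0.2028]
tool_rot: [0.999, -0.034, -0.004, -0.001]
force: [-0.1, 0.2, -0.7]
finger_gap: -0.002
```

Run:
```python
from st import *
w=snap('wrist','w4.png');h=cv2.cvtColor(w,cv2.COLOR_RGB2HSV);m=cv2.inRange(h,(45,100,40),(80,255,255));n,_,S,C=cv2.connectedComponentsWithStats(m)
for i in range(1,n):
    if S[i,4]>100:print(S[i],C[i],atz('wrist',C[i],.036))
s=snap('side');t=snap('top')
o=np.hstack([cv2.resize(s[165:245,285:435],(560,300),interpolation=cv2.INTER_CUBIC)]);tt=cv2.resize(t[165:285,275:505],(560,292),interpolation=cv2.INTER_CUBIC)
cv2.imwrite('pics/c4.png',np.vstack([tt,o])[:,:,::-1])
print('exp spot px',proj('side',[.525,.0045,.061]),proj('top',[.525,.0045,.061]))
h=cv2.cvtColor(t,cv2.COLOR_RGB2HSV);k=((h[...,0]<8)|(h[...,0]>172))&(h[...,1]>120);k[:,:295]=0;k[:,335:]=0;k[:180]=0;k[235:]=0;y,x=np.nonzero(k);print(x.mean(),y.mean())
```

```text
tcp [ 0.586  -0.2505  0.2028] tip [ 0.5855 -0.2504  0.1302] t 7.85 F [-0.06  0.2  -0.75]
[[ 0.998 -0.068 -0.007]
 [-0.068 -0.998  0.002]
 [-0.007 -0.002 -1.   ]]
[ 286  184   43   41 1403] [307.07270135 203.53813257] [ 0.58148712 -0.23872464  0.036     ]
exp spot px [331.4766999  216.79478017] [312.43991681 218.8609207 ]
nan nan<stdin>:9: RuntimeWarning: Mean of empty slice.
  ret = ret.dtype.type(ret / rcount)
```

View pics/w4.png

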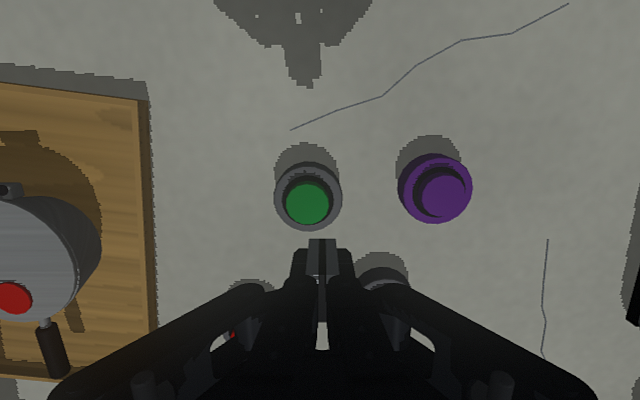

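View pics/c4.png

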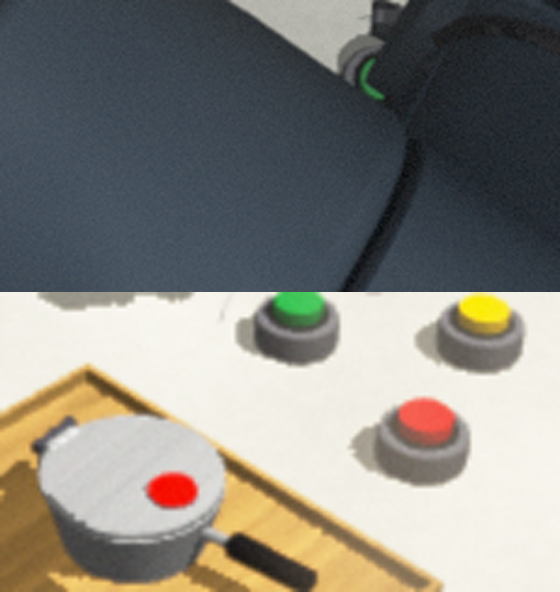

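The flap lies flat, with the spot where the shut pose predicts, and the poacher hasn't moved. The green button is at (307,204) in the wrist view, i.e. (0.581, -0.238), with purple to its right at (440,195). I'm correcting and coming down.

>>> drive_tool(linear=[[-3,-6,0],[-3,-6,0],[0,0,0],[0,0,20],[0,0,20],[0,0,20],[0,0,15],[0,0,0]], rot=[[0,0,0],[0,0,0],[0,0,0],[0,0,0],[0,0,0],[0,0,0],[0,0,0],[0,0,0]], hand=[0,0,0,0,0,0,0,0])

```text
t: 8.67
tcp_pos: [0.5792, -0.2244, 0.1288]
tool_rot: [1.0, -0.027, -0.003, -0.001]
force: [0.4, -0.3, -0.2]
finger_gap: 0.003
```

```bash
python3 st.py
```

```text
tcp [ 0.5792 -0.2244  0.1288] tip [ 0.5788 -0.2242  0.0562] t 8.6667 F [ 0.41 -0.3  -0.24]
[[ 0.999 -0.054 -0.007]
 [-0.054 -0.999  0.003]
 [-0.007 -0.003 -1.   ]]
```

Sideways it overshot by 14 mm, so I'm correcting before contact.

>>> drive_tool(linear=[[0.5,7,0],[0.5,6,0],[0,0,0],[0,0,0],[0,0,0]], rot=[[0,0,0],[0,0,0],[0,0,0],[0,0,0],[0,0,0]], hand=[0,0,0,0,0])

```text
t: 9.08
tcp_pos: [0.5808, -0.2376, 0.1319]
tool_rot: [1.0, -0.026, -0.002, -0.0]
force: [0.5, -0.4, -0.5]
finger_gap: -0.0
```

```bash
python3 st.py
```

```text
tcp [ 0.5808 -0.2376  0.1319] tip [ 0.5805 -0.2375  0.0593] t 9.0833 F [ 0.5  -0.37 -0.53]
[[ 0.999 -0.051 -0.004]
 [-0.051 -0.999  0.001]
 [-0.004 -0.001 -1.   ]]
```

>>> drive_tool(linear=[[0,0,8],[0,0,8],[0,0,4],[0,0,2.5],[0,0,2.5],[0,0,2.5]], rot=[[0,0,0],[0,0,0],[0,0,0],[0,0,0],[0,0,0],[0,0,0]], hand=[0,0,0,0,0,0])

```text
t: 9.58
tcp_pos: [0.5818, -0.2385, 0.1042]
tool_rot: [1.0, -0.026, 0.0, 0.001]
force: [0.0, 0.6, 3.2]
finger_gap: 0.001
```

```bash
python3 st.py
```

```text
tcp [ 0.5818 -0.2385  0.1042] tip [ 0.5818 -0.2386  0.0316] t 9.5833 F [0.04 0.6  3.21]
[[ 0.999 -0.052  0.   ]
 [-0.052 -0.999 -0.002]
 [ 0.     0.002 -1.   ]]
```

It's about 4.4 mm down at 3.2 N, so I'm pressing the rest of the way in small steps.

>>> drive_tool(linear=[[0,0,2],[0,0,1.5],[0,0,1]], rot=[[0,0,0],[0,0,0],[0,0,0]], hand=[0,0,0])

```text
t: 9.83
tcp_pos: [0.5819, -0.2385, 0.1006]
tool_rot: [1.0, -0.026, -0.0, 0.001]
force: [-2.3, 0.4, 13.0]
finger_gap: -0.001
```

```bash
python3 st.py
```

```text
tcp [ 0.5819 -0.2385  0.1006] tip [ 0.5819 -0.2386  0.028 ] t 9.8333 F [-2.28  0.4  12.98]
[[ 0.999 -0.051 -0.   ]
 [-0.051 -0.999 -0.002]
 [-0.     0.002 -1.   ]]
```

The button is at its hard stop: tip z = 0.028, 13 N. I'll lift straight up and move clear.

>>> drive_tool(linear=[[0,0,-3],[0,0,-10],[0,0,-25],[0,0,-30],[0,0,-30],[0,0,-30],[0,0,-30],[0,0,0],[0,25,0],[0,25,0],[0,25,0],[0,25,0],[0,25,0],[0,25,0],[0,0,0],[0,0,0],[0,0,0]], rot=[[0,0,0],[0,0,0],[0,0,0],[0,0,0],[0,0,0],[0,0,0],[0,0,0],[0,0,0],[0,0,0],[0,0,0],[0,0,0],[0,0,0],[0,0,0],[0,0,0],[0,0,0],[0,0,0],[0,0,0]], hand=[0,0,0,0,0,0,0,0,0,0,0,0,0,0,0,0,0])

```text
t: 11.25
tcp_pos: [0.5724, -0.3908, 0.2678]
tool_rot: [1.0, -0.024, -0.001, -0.001]
force: [0.6, -0.9, -0.6]
finger_gap: 0.0
```

Run:
```python
from st import *
s=snap('side');t=snap('top');cv2.imwrite('pics/c5.png',np.vstack([cv2.resize(t[120:300,240:510],(450,300)),cv2.resize(s[150:250,285:435],(450,300),interpolation=cv2.INTER_CUBIC)])[:,:,::-1])
```

```text
tcp [ 0.5724 -0.3908  0.2678] tip [ 0.5723 -0.3907  0.1952] t 11.25 F [ 0.62 -0.89 -0.63]
[[ 0.999 -0.048 -0.002]
 [-0.048 -0.999  0.001]
 [-0.002 -0.001 -1.   ]]
```

View pics/c5.png

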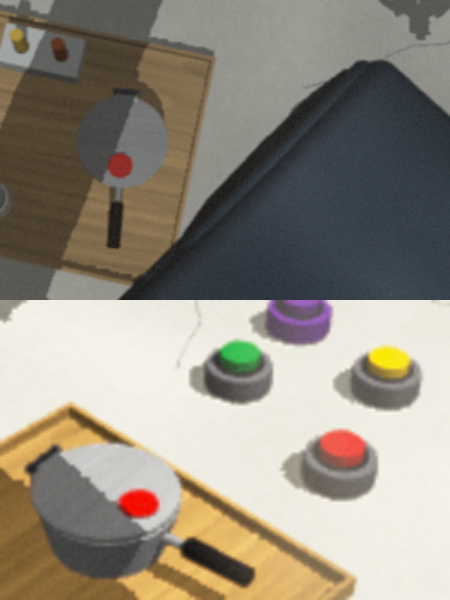

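The flap is still shut, the green button is back up at (240,355) in the crop, and nothing was shoved. The hand is clear, so I'm handing in.

```bash
python3 -c "
from station import order
print(order.sign_off())"
```

```text
the job is handed in; nothing more can be done
None
```

I shut the poacher's flap by pressing its red spot with the closed fingertips, then pressed the green timer's button and let it come up again. I handed the job in at about 11 s.

- **Flap:** I followed the spot round its arc. It ended on its stop at 14.5 N, with the fingertips at 60.7 mm against an expected 61 mm.
- **Green button:** it went about 8 mm down to its hard stop at 13 N, more than the 5 mm that starts the timer. I left the purple look-alike alone.
- **Last checks:** the final pictures show the flap flat, the green button up and the poacher where it was. The timers in view also look unmoved. The hand was about 0.2 m above the surface, with only sensor noise on the force reading.
- **What disagreed:** two sideways moves went 14–18 mm off, and I corrected both before touching anything. In the last top view the arm hid the timers, so I judged those from the side view only.

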